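# Tap the pottery jars' lids home

### The arm

A 6-joint arm with a two-finger parallel gripper is mounted at the origin on the work surface. World frame = base frame: x ahead of the robot, y to its left, z up, the work surface at z = 0. Lengths are in m, angles in rad, forces in N, time in s.
With the tool pointing down it reaches from about 0.375 to 0.9 m from the base axis. Payload 3.1 kg.
Tool frame: the origin (TCP) lies at the very end of the fingers, on their centre line; the grasp point (between the pads) lies 19 mm behind it; z points along the fingers, y is the line along which they close (so a half turn about z gives the same grasp; the last joint's range is limited). The gripper opens to 87 mm and grips with 3 to 60 N. Pads are 19 mm wide; open, the fingers measure 117 mm over their backs; the gripper's body (75 mm by 190 mm) begins 51 mm behind the grasp point.
Start: joints at [-1.435, 0.527, 1.433, -0, 1.181, -0.178], TCP at [0.194, -0.594, 0.223] pointing down, gripper open.
Joint ranges: [-3.08, 3.08], [-0.75, 2.2], [0.22, 2.44], [-1.43, 4.57], [0, 2.65], [-2.85, 2.85]. Speed limits (rad/s): [2.79, 2.79, 3.14, 3.14, 3.14, 3.14].

### API

Orientations are given as a unit quaternion [x, y, z, w].
In Python, from rig import robot gives the robot as it stands. The module is installed in compiled form; this text tells all that it offers.
- The arm moves only by the tool servo_tool, never from a script. Its argument "rows" is one flat list of numbers, 5 for each row, row after row: the closure, from -1 (fully open) to 1 (shut), so that 0 is half open, then the shift along the tool's x, y, z in m, then the turn about the tool's z in degrees. A call has 1 to 5 rows; each row shifts and turns the commanded pose from where the row before left it, along the tool's axes as they then stand; what a row does not reach is not made up. A row lasts 1/12 s, in which the tool goes at most 41.7 mm and 7.16 degrees, less where a joint would pass 70% of its speed; a pose out of reach is approached as far as the arm can. A call with a gripper value outside its range is refused whole. The fingers move at their own pace and stop on an object; "newtons" is the grip in N (left out, the last holds). Time passes only in rows, so rows that do not move let the fingers close. It gives the time, the measured TCP pose, the force, the opening and the grip force at its end, in the units of the state.
- robot.get_obs(): the state, without advancing time (a new reading comes with each control period).
- robot.camera(name): name is "scene" or "top" or "wrist"; returns a dict with "pixels" (480x640x3 uint8, red, green, blue), "intrinsics" (3x3 intrinsics, pixels), "dist" ([k1, k2, p1, p2, k3] as OpenCV has them; the pictures are not rectified), "rvec" (rotation vector, rad) and "tvec" (3), from world to camera coordinates, as OpenCV has them; the wrist camera has in their place "mount" (4x4, takes a point from camera to tool coordinates, whose origin is the TCP and whose axes are the flange's). Camera axes: x right, y down, z forward; pixel columns grow to the right and rows downward; lengths in m; the calibration is good to about 2 mm. A picture is of the moment at which its call begins: read the wrist's pose just before it. There is no depth.
- robot.hand_in(): hands the job in; it is judged then, once.
Trained networks look in a picture, given as the dict that the camera call returned (one of the last four; its "shot" number tells which), for a name from the list of things; names that differ only in an ending like _2 or _b are one class to them, and where a whole thing is asked for, a point or a joint stands for the part that bears it (a point fixed in the world has none). Each returns a list of dicts, best first, with "score" (0 to 1); they miss things now and then, are a little off and sometimes report something else, mostly with a low value. They report only what shows in the picture. A call takes as long as a camera call.
- robot.spot_in(picture, query): "at" ([x, y, z] in m, in world coordinates, good to about 4 mm: the middle of the surface that is visible of it).
- robot.outline_of(picture, query): "region" (480x640 bool, what is visible of it).
- robot.place_of(picture, query): "at" ([x, y, z] in m, in world coordinates, good to about 4 mm: a listed point, or the origin of a listed thing).
The state is a dict: "time": time; "q": joint angles; "joint_velocities": joint speeds; "joint_torque": joint torques, N m; "position": TCP position; "tool_rot": TCP orientation; "ft_force": force on the tool from outside, world axes, zero at the start; "moment": the same for the moment, N m; "grip_width": finger opening in m; "grip_force": force on a finger pad.
Only numpy, scipy, OpenCV 4.12 (cv2) and the standard library are available. Lean on these libraries where they do the work, as an engineer would, in place of code of your own. Each camera call takes 0.05 s, during which the arm holds its last target. There are 200 camera calls.

### The job

The cork-sealed lids of the stoneware jars are standing proud. With the fingertips, gently tap the lids fully home one after another, from the tallest jar to the wide squat one and last the small one; leave the lid of the jar with two ears as it is, for airing. Only press: do not pull up or lift anything, and leave the jars and the things around them standing where they are.

Things in the scene. Friction and masses are not known exactly. Their poses are not given: they have to be found in the camera images.
- tall_jar: loose brown stoneware jar, tall straight jar, the tallest: 86 mm across, rim 125 mm high; stands upright on the table; origin at the centre of its underside, z up
- tall_knob (a point): centre of the flat top (32 mm across) of the knob of the lid on the tall jar, on the jar's axis; 156 mm above the table when the lid is fully home, and up to 10 mm higher while it stands proud
- tall_lid (a joint): how far (m) the lid of the tall jar has been pushed down: 0 to 0.003 at the start, 0.010 fully home with its flange on the 4 mm cork ring that lies on the rim; negative if pulled up. A cork seal holds it wherever it is left; about 3.5 N straight down on the knob slides it, then the cork ring stops it, giving a little (some 1 mm for each 3 N, at most 6 mm)
- wide_jar: loose brown stoneware jar, wide squat jar, the broadest: 124 mm across, rim 70 mm high; stands upright on the table; origin at the centre of its underside, z up
- wide_knob (a point): centre of the flat top (32 mm across) of the knob of the lid on the wide jar, on the jar's axis; 101 mm above the table when the lid is fully home, and up to 10 mm higher while it stands proud
- wide_lid (a joint): how far (m) the lid of the wide jar has been pushed down: 0 to 0.003 at the start, 0.010 fully home with its flange on the 4 mm cork ring that lies on the rim; negative if pulled up. A cork seal holds it wherever it is left; about 3.5 N straight down on the knob slides it, then the cork ring stops it, giving a little (some 1 mm for each 3 N, at most 6 mm)
- small_jar: loose brown stoneware jar, small straight jar, the smallest: 68 mm across, rim 64 mm high; stands upright on the table; origin at the centre of its underside, z up
- small_knob (a point): centre of the flat top (32 mm across) of the knob of the lid on the small jar, on the jar's axis; 95 mm above the table when the lid is fully home, and up to 10 mm higher while it stands proud
- small_lid (a joint): how far (m) the lid of the small jar has been pushed down: 0 to 0.003 at the start, 0.010 fully home with its flange on the 4 mm cork ring that lies on the rim; negative if pulled up. A cork seal holds it wherever it is left; about 3.5 N straight down on the knob slides it, then the cork ring stops it, giving a little (some 1 mm for each 3 N, at most 6 mm)
- eared_jar: loose brown stoneware jar, round-bellied jar with two small ear handles (along its own y axis): 100 mm across the belly, 140 mm over the ears, rim 95 mm high; stands upright on the table; origin at the centre of its underside, z up
- eared_knob (a point): centre of the flat top (32 mm across) of the knob of the lid on the eared jar, on the jar's axis; 126 mm above the table when the lid is fully home, and up to 10 mm higher while it stands proud
- eared_lid (a joint): how far (m) the lid of the eared jar has been pushed down: 0 to 0.003 at the start, 0.010 fully home with its flange on the 4 mm cork ring that lies on the rim; negative if pulled up. A cork seal holds it wherever it is left; about 3.5 N straight down on the knob slides it, then the cork ring stops it, giving a little (some 1 mm for each 3 N, at most 6 mm)
- cup: bystander, loose: unglazed clay cup, 54 mm across, 70 mm high; origin at the centre of its underside
- bottle: bystander, loose: white plastic bottle, 48 mm across, 100 mm high; origin at the centre of its underside
- bowl: bystander, loose: unglazed clay bowl, 124 mm across, 55 mm high; origin at the centre of its underside
- mug: bystander, loose: unglazed clay mug with a handle, 76 mm across, 85 mm high; origin at the centre of its underside
- brush: bystander, loose: brush lying on the table along its own x axis, 200 mm long, 42 mm wide, 20 mm thick; origin at its middle, at its underside
- rib: bystander, loose: flat wooden potter's rib, 100 x 55 x 8 mm; origin at the centre of its underside
- puck: bystander, loose: plaster puck, 70 mm across, 30 mm high; origin at the centre of its underside

How it is judged:
By the outcome, as a careful person would: the job done as asked, in the order asked, and still so for the second after the job is handed in, with the robot touching nothing.
It also fails if it takes over 51 s, if anything falls off the work surface, if the arm or the gripper's body presses on something with over 40 N, if the wrist force passes 120 N, or if a joint passes its speed limit or range.

## Working session

There is one attempt and no reset: what is moved stays moved. The work goes in short steps, Python scripts to look and compute and a tool call to move; the robot and the scene stay as the last step left them, time stands still between calls to the robot, and variables do not carry over. Pictures are saved under pics/ and viewed, at most 10 in all, crops included, and the job is handed in when it is done.

Besides the shell and the picture viewer there is one more tool, called in YAML: its name, and indented under it one key for each argument. servo_tool: Moves the arm, as the interface text tells. Its arguments: {"type":"object","properties":{"rows":{"type":"array","items":{"type":"number"}},"newtons":{"type":"number"}},"required":["rows"]}

```bash
mkdir -p pics
python3 - <<'E'
from rig import robot
import cv2,numpy as np
o=robot.get_obs();print(o)
for n in("top","scene"):
    c=robot.camera(n);cv2.imwrite(f"pics/{n}1.png",c["pixels"][...,::-1])
    for q in("tall","wide","small","eared"):
        for s in("_knob","_jar"):
            print(n,q+s,[(np.round(r["at"],3).tolist(),round(r["score"],2)) for r in robot.place_of(c,q+s)[:3]])
E
```

```text
{'time': 0.0, 'q': array([-1.43446996e+00,  5.28437766e-01,  1.43388024e+00, -2.37174617e-05,
        1.18139839e+00, -1.78518566e-01]), 'joint_velocities': array([-0.00017569, -0.00060636,  0.00146228, -0.00099239, -0.00148591,
       -0.00122315]), 'joint_torque': array([-2.86182032e-03, -4.40048003e+01, -1.76588827e+01,  6.34000800e-02,
        5.84216136e-02, -1.52176181e-04]), 'position': array([ 0.19345394, -0.59354748,  0.2215961 ]), 'tool_rot': array([ 9.87633387e-01,  1.56777437e-01,  1.14358867e-05, -1.06186339e-03]), 'ft_force': array([-0.33281049,  0.3633309 , -0.50293399]), 'moment': array([ 0.03565945, -0.06235695,  0.03788479]), 'grip_force': 0.0, 'grip_width': 0.08675194448744622}
top tall_knob [([0.47, 0.049, 0.164], 0.68), ([0.692, -0.322, -0.002], 0.57)]
top tall_jar [([0.474, 0.047, 0.001], 0.98)]
top wide_knob [([0.624, -0.097, 0.11], 0.64), ([0.477, 0.047, -0.002], 0.29)]
top wide_jar [([0.624, -0.1, 0.001], 0.92)]
top small_knob [([0.48, -0.263, 0.102], 0.64)]
top small_jar [([0.478, -0.257, -0.002], 0.91)]
top eared_knob [([0.587, 0.218, 0.133], 0.8)]
top eared_jar [([0.59, 0.216, 0.002], 0.6)]
scene tall_knob [([0.474, 0.047, 0.164], 0.96)]
scene tall_jar [([0.475, 0.043, 0.002], 0.59)]
scene wide_knob [([0.628, -0.092, 0.107], 0.58)]
scene wide_jar [([0.626, -0.093, 0.002], 0.71), ([0.451, -0.106, 0.002], 0.39)]
scene small_knob [([0.481, -0.261, 0.105], 0.85), ([0.264, -0.281, 0.002], 0.66), ([0.59, 0.213, 0.133], 0.46)]
scene small_jar [([0.483, -0.263, 0.002], 0.81), ([0.473, 0.049, 0.16], 0.73), ([0.259, -0.284, 0.0], 0.62)]
scene eared_knob [([0.692, -0.32, -0.001], 0.5)]
scene eared_jar [([0.588, 0.216, 0.004], 0.74)]
```

View pics/top1.png

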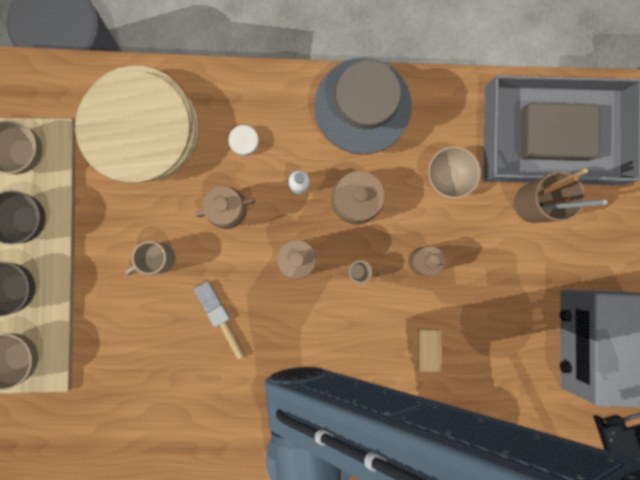

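View pics/scene1.png

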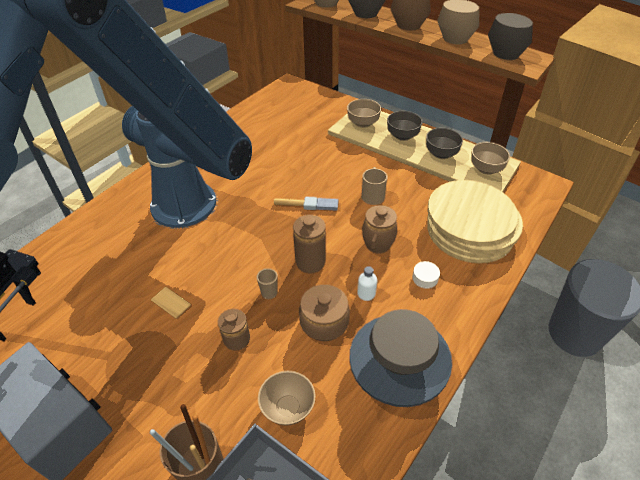

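The top view shows the tall jar at (297,258), wide (358,195), small (428,260) and eared (223,205). The network places agree with these from both views. I'll move above the tall jar with the fingers closed.

servo_tool:
  rows: [1, 0.023, -0.026, 0, 0, 1, 0.023, -0.026, 0, 0, 1, 0.023, -0.026, 0, 0, 1, 0.023, -0.026, 0, 0, 1, 0.023, -0.026, 0, 0]
  newtons: 10

```text
time: 1.32
position: [0.263, -0.4336, 0.2226]
tool_rot: [0.988, 0.156, 0.0, 0.0]
ft_force: [0.7, 1.2, -0.5]
grip_width: 0.0612
grip_force: 0.0
```

servo_tool:
  rows: [1, 0.023, -0.026, 0, 0, 1, 0.023, -0.026, 0, 0, 1, 0.023, -0.026, 0, 0, 1, 0.023, -0.026, 0, 0, 1, 0.023, -0.026, 0, 0]

```text
time: 1.73
position: [0.3322, -0.2744, 0.2228]
tool_rot: [0.988, 0.156, 0.0, 0.0]
ft_force: [1.5, 0.8, 0.2]
grip_width: 0.0281
grip_force: 0.0
```

servo_tool:
  rows: [1, 0.023, -0.026, 0, 0, 1, 0.023, -0.026, 0, 0, 1, 0.023, -0.026, 0, 0, 1, 0.023, -0.026, 0, 0, 1, 0.023, -0.026, 0, 0]

```text
time: 2.15
position: [0.4014, -0.1151, 0.2229]
tool_rot: [0.988, 0.157, 0.0, 0.0]
ft_force: [0.8, -0.9, -0.1]
grip_width: 0.0015
grip_force: 0.0
```

servo_tool:
  rows: [1, 0.023, -0.026, 0, 0, 1, 0.023, -0.026, 0, 0, 1, 0.023, -0.026, 0, 0, 1, 0, 0, 0, 0, 1, 0, 0, 0, 0]

```text
time: 2.57
position: [0.4427, -0.0196, 0.2227]
tool_rot: [0.987, 0.159, 0.0, 0.0]
ft_force: [-0.1, -0.0, 0.2]
grip_width: 0.0003
grip_force: 0.0
```

```bash
cat > h.py <<'E'
from rig import robot
import cv2,numpy as np
from scipy.spatial.transform import Rotation as R
def ext(c,o):
    """camera-to-world R, centre"""
    if "rvec" in c:
        r=cv2.Rodrigues(np.array(c["rvec"],float))[0].T; return r,-r@np.ravel(c["tvec"])
    m=np.array(c["mount"]);w=R.from_quat(o["tool_rot"]).as_matrix()
    return w@m[:3,:3],w@m[:3,3]+o["position"]
def ray(c,o,uv):
    r,t=ext(c,o);p=cv2.undistortPoints(np.array([[uv]],float),np.array(c["intrinsics"]),np.array(c["dist"]))[0,0]
    d=r@np.array([p[0],p[1],1]);return t,d/np.linalg.norm(d)
def pix(c,o,P):
    r,t=ext(c,o);q=r.T@(np.array(P)-t)
    return cv2.projectPoints(q[None],np.zeros(3),np.zeros(3),np.array(c["intrinsics"]),np.array(c["dist"]))[0][0,0]
def tri(rays):
    A=sum(np.eye(3)-np.outer(d,d) for t,d in rays);b=sum((np.eye(3)-np.outer(d,d))@t for t,d in rays)
    return np.linalg.solve(A,b)
def shift(o,P): return R.from_quat(o["tool_rot"]).as_matrix().T@(np.array(P)-o["position"])
E
python3 - <<'E'
from h import *
cs={}
o=robot.get_obs()
for n in("wrist","scene","top"): cs[n]=robot.camera(n)
cv2.imwrite("pics/w1.png",cs["wrist"]["pixels"][...,::-1])
for q in("tall_knob","wide_knob","small_knob"):
    rays=[]
    for n,c in cs.items():
        r=robot.place_of(c,q)
        if r:
            uv=pix(c,o,r[0]["at"]);print(q,n,np.round(r[0]["at"],3),round(r[0]["score"],2),uv.round())
            if r[0]["score"]>.4 and r[0]["at"][2]>.08: rays.append(ray(c,o,uv))
    if len(rays)>1:
        print(" tri",tri(rays).round(4))
print(robot.get_obs()["time"])
E
```

```text
tall_knob wrist [0.474 0.044 0.166] 0.94 [227. 176.]
tall_knob scene [0.473 0.047 0.165] 0.9 [309. 220.]
tall_knob top [0.472 0.045 0.166] 0.81 [296. 261.]
 tri [0.473  0.0452 0.1663]
wide_knob wrist [ 0.622 -0.095  0.112] 0.68 [527.  13.]
wide_knob scene [ 0.628 -0.089  0.106] 0.97 [326. 298.]
wide_knob top [ 0.656  0.048 -0.002] 0.18 [298. 186.]
 tri [ 0.6262 -0.0934  0.1089]
small_knob scene [ 0.48  -0.262  0.106] 0.66 [230. 317.]
small_knob top [ 0.481 -0.26   0.104] 0.83 [432. 260.]
 tri [ 0.4804 -0.2609  0.1042]
3.1667
```

View pics/w1.png

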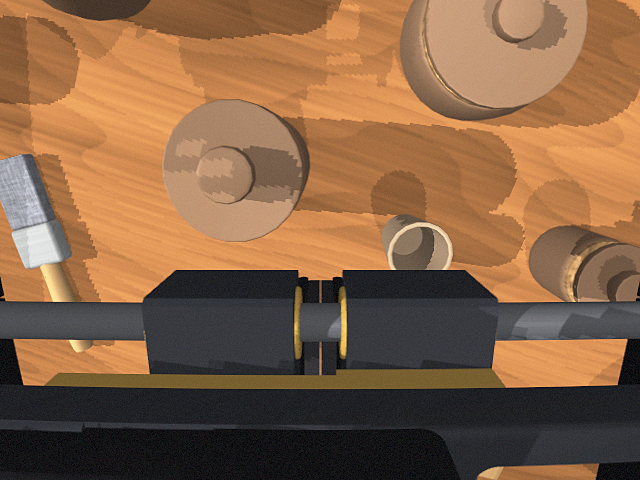

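The wrist view shows the tall knob at (225,174), matching the triangulated (0.473, 0.045, 0.166). The wide knob is at (519,18).

servo_tool:
  rows: [1, 0.0245, -0.026, 0, 0, 1, 0.0246, -0.026, 0, 0, 1, 0, 0, 0.025, 0, 1, 0, 0, 0.022, 0, 1, 0, 0, 0, 0]

```text
time: 3.58
position: [0.4702, 0.0445, 0.1725]
tool_rot: [0.988, 0.157, -0.004, -0.001]
ft_force: [-1.1, -0.6, -0.2]
grip_width: 0.0004
grip_force: 0.0
```

servo_tool:
  rows: [1, 0, 0, 0.002, 0, 1, 0, 0, 0.002, 0, 1, 0, 0, 0.002, 0, 1, 0, 0, 0.002, 0, 1, 0, 0, 0, 0]

```text
time: 4.0
position: [0.4731, 0.0432, 0.168]
tool_rot: [0.988, 0.156, 0.0, 0.0]
ft_force: [-0.2, -0.5, -0.2]
grip_width: 0.0004
grip_force: 0.0
```

servo_tool:
  rows: [1, 0, 0.001, 0.001, 0, 1, 0, -0.003, 0.001, 0, 1, 0, 0, 0.0015, 0, 1, 0, 0, 0.0015, 0, 1, 0, 0, 0, 0]

```text
time: 4.42
position: [0.4727, 0.0454, 0.1627]
tool_rot: [0.988, 0.157, 0.001, 0.0]
ft_force: [0.4, 0.2, 1.8]
grip_width: 0.0004
grip_force: 1.2
```

servo_tool:
  rows: [1, 0, 0, 0.0015, 0, 1, 0, 0, 0.0015, 0, 1, 0, 0, 0.0, 0, 1, 0, 0, 0, 0]

```text
time: 4.75
position: [0.4727, 0.0454, 0.1595]
tool_rot: [0.988, 0.157, 0.0, 0.0]
ft_force: [2.0, -0.7, 2.8]
grip_width: 0.0005
grip_force: 1.0
```

In contact and sliding. I'll continue.

servo_tool:
  rows: [1, 0, 0, 0.001, 0, 1, 0, 0, 0.001, 0, 1, 0, 0, 0.001, 0, 1, 0, 0, 0, 0]

```text
time: 5.08
position: [0.4726, 0.0454, 0.1565]
tool_rot: [0.988, 0.157, 0.0, 0.0]
ft_force: [2.3, -0.5, 2.3]
grip_width: 0.0002
grip_force: 1.2
```

servo_tool:
  rows: [1, 0, 0, 0.001, 0, 1, 0, 0, 0, 0, 1, 0, 0, 0, 0]

```text
time: 5.33
position: [0.4726, 0.0454, 0.1556]
tool_rot: [0.988, 0.157, 0.0, 0.0]
ft_force: [2.0, -0.5, 2.5]
grip_width: 0.0004
grip_force: 1.4
```

servo_tool:
  rows: [1, 0, 0, 0.001, 0, 1, 0, 0, 0, 0, 1, 0, 0, 0, 0]

```text
time: 5.58
position: [0.4726, 0.0454, 0.1548]
tool_rot: [0.988, 0.157, 0.0, 0.0]
ft_force: [1.0, -1.0, 4.2]
grip_width: 0.0001
grip_force: 2.5
```

servo_tool:
  rows: [1, 0, 0, 0.001, 0, 1, 0, 0, 0, 0, 1, 0, 0, 0, 0]

```text
time: 5.83
position: [0.4727, 0.0454, 0.1541]
tool_rot: [0.988, 0.157, 0.001, 0.0]
ft_force: [0.6, -1.3, 7.3]
grip_width: 0.0004
grip_force: 3.6
```

The stop is felt: force rose from 2.5 to 7.3 N around z≈0.155. Next, lift and move toward the wide jar, stopping short for a look.

servo_tool:
  rows: [1, 0, 0, -0.005, 0, 1, 0, 0, -0.025, 0, 1, 0, 0, 0, 0, 1, 0.01, 0.036, 0, 0, 1, 0.01, 0.036, 0, 0]

```text
time: 6.25
position: [0.5112, -0.0153, 0.1831]
tool_rot: [0.987, 0.159, -0.002, -0.001]
ft_force: [1.1, 0.8, 0.5]
grip_width: 0.0007
grip_force: 0.0
```

servo_tool:
  rows: [1, 0.01, 0.036, 0, 0, 1, 0.01, 0.036, 0, 0, 1, 0.01, 0.036, 0, 0, 1, 0, 0, 0, 0, 1, 0, 0, 0, 0]

```text
time: 6.67
position: [0.5751, -0.1114, 0.1821]
tool_rot: [0.988, 0.155, -0.001, -0.001]
ft_force: [-0.7, -1.0, -0.1]
grip_width: 0.0005
grip_force: 0.0
```

```bash
cat > look.py <<'E'
from h import *
import sys
old,q,f=sys.argv[1:4]
cs={};o=robot.get_obs()
for n in("wrist","scene","top"): cs[n]=robot.camera(n)
cv2.imwrite(f,cs["wrist"]["pixels"][...,::-1])
for k in(old,q):
    rays=[]
    for n,c in cs.items():
        r=robot.place_of(c,k)
        if r:
            uv=pix(c,o,r[0]["at"]);print(k,n,np.round(r[0]["at"],4),round(r[0]["score"],2),uv.round())
            if r[0]["score"]>.4 and r[0]["at"][2]>.08: rays.append(ray(c,o,uv))
    if len(rays)>1:
        P=tri(rays);print(" tri",P.round(4))
        if k==q:print("shift tool axes",shift(o,P).round(4))
print(o["position"],robot.get_obs()["time"])
E
python3 look.py tall_knob wide_knob pics/w2.png
```

```text
tall_knob scene [0.4708 0.0468 0.1553] 0.52 [308. 223.]
tall_knob top [0.4703 0.0448 0.1572] 0.84 [296. 261.]
 tri [0.4709 0.0453 0.1565]
wide_knob wrist [ 0.6191 -0.0978  0.1089] 0.78 [323. 179.]
wide_knob scene [ 0.6272 -0.092   0.1096] 0.79 [325. 298.]
wide_knob top [ 0.6248 -0.097   0.1098] 0.88 [362. 194.]
 tri [ 0.6241 -0.096   0.1129]
shift tool axes [0.0515 0.0005 0.0691]
[ 0.57508685 -0.11144021  0.18213579] 7.1167
```

View pics/w2.png

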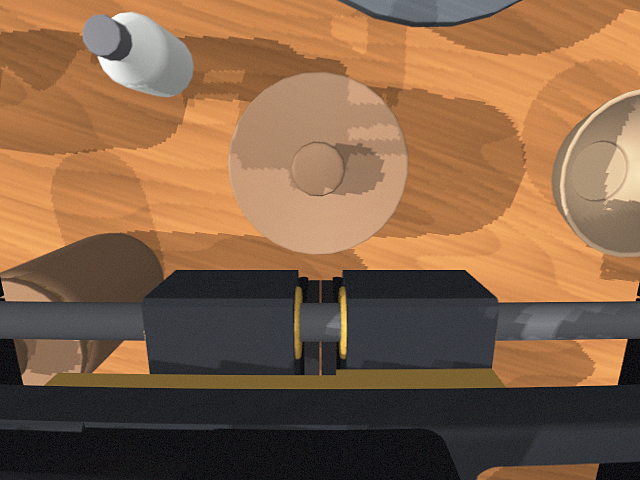

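The wide knob's top is centred at (318,167), about 12 px off the network's pixel. The tall knob now reads 0.1565, so it is home. Corrected shift: x +0.053, y −0.001.

servo_tool:
  rows: [1, 0.027, -0.001, 0, 0, 1, 0.026, 0, 0, 0, 1, 0, 0, 0.035, 0, 1, 0, 0, 0.027, 0, 1, 0, 0, 0, 0]

```text
time: 7.53
position: [0.6217, -0.0909, 0.1163]
tool_rot: [0.988, 0.157, -0.005, -0.003]
ft_force: [-1.2, 0.5, -0.0]
grip_width: 0.0004
grip_force: 0.0
```

servo_tool:
  rows: [1, 0, 0, 0.0, 0, 1, 0, 0, 0.002, 0, 1, 0, 0, 0.002, 0, 1, 0, 0, 0.002, 0, 1, 0, 0, 0, 0]

```text
time: 7.95
position: [0.626, -0.0931, 0.1166]
tool_rot: [0.988, 0.157, 0.001, 0.0]
ft_force: [-1.1, 0.0, 0.1]
grip_width: 0.0004
grip_force: 0.0
```

servo_tool:
  rows: [1, 0, 0, 0.0015, 0, 1, 0, 0, 0.0015, 0, 1, 0, 0, 0.0015, 0, 1, 0, 0, 0, 0]

```text
time: 8.28
position: [0.6254, -0.0928, 0.1108]
tool_rot: [0.988, 0.157, -0.0, -0.0]
ft_force: [-0.3, -0.7, -0.7]
grip_width: 0.0004
grip_force: 0.0
```

servo_tool:
  rows: [1, 0, 0, 0.0015, 0, 1, 0, 0, 0.0015, 0, 1, 0, 0, 0.0015, 0, 1, 0, 0, 0, 0]

```text
time: 8.62
position: [0.6258, -0.0929, 0.1066]
tool_rot: [0.988, 0.157, 0.0, 0.0]
ft_force: [-0.3, 0.6, 1.9]
grip_width: 0.0003
grip_force: 1.1
```

servo_tool:
  rows: [1, 0, 0, 0.0015, 0, 1, 0, 0, 0.0015, 0, 1, 0, 0, 0, 0, 1, 0, 0, 0, 0]

```text
time: 8.95
position: [0.6257, -0.0929, 0.1036]
tool_rot: [0.988, 0.157, 0.0, 0.0]
ft_force: [-0.3, -0.4, 1.4]
grip_width: 0.0004
grip_force: 1.1
```

servo_tool:
  rows: [1, 0, 0, 0.001, 0, 1, 0, 0, 0.001, 0, 1, 0, 0, 0, 0, 1, 0, 0, 0, 0]

```text
time: 9.28
position: [0.6257, -0.0929, 0.1015]
tool_rot: [0.988, 0.157, 0.0, 0.0]
ft_force: [0.3, -0.8, 2.7]
grip_width: 0.0006
grip_force: 1.1
```

servo_tool:
  rows: [1, 0, 0, 0.001, 0, 1, 0, 0, 0, 0, 1, 0, 0, 0, 0]

```text
time: 9.53
position: [0.6257, -0.0929, 0.1006]
tool_rot: [0.988, 0.157, 0.0, 0.0]
ft_force: [0.3, 0.6, 2.7]
grip_width: 0.0002
grip_force: 1.4
```

servo_tool:
  rows: [1, 0, 0, 0.001, 0, 1, 0, 0, 0, 0, 1, 0, 0, 0, 0]

```text
time: 9.78
position: [0.6258, -0.0929, 0.0999]
tool_rot: [0.988, 0.157, 0.0, 0.0]
ft_force: [-0.5, 0.3, 5.7]
grip_width: 0.0006
grip_force: 2.5
```

servo_tool:
  rows: [1, 0, 0, 0.001, 0, 1, 0, 0, 0, 0, 1, 0, 0, 0, 0]

```text
time: 10.03
position: [0.6258, -0.0929, 0.0993]
tool_rot: [0.988, 0.157, 0.0, 0.0]
ft_force: [-1.4, 0.7, 5.8]
grip_width: 0.0004
grip_force: 3.4
```

servo_tool:
  rows: [1, 0, 0, -0.005, 0, 1, 0, 0, -0.033, 0, 1, 0, 0, -0.035, 0, 1, -0.03, 0.0145, 0, 0, 1, -0.03, 0.0145, 0, 0]

```text
time: 10.45
position: [0.5794, -0.1391, 0.1738]
tool_rot: [0.987, 0.158, 0.003, 0.002]
ft_force: [0.2, 0.0, -0.2]
grip_width: 0.0004
grip_force: 0.0
```

servo_tool:
  rows: [1, -0.03, 0.0145, 0, 0, 1, -0.03, 0.0145, 0, 0, 1, -0.03, 0.0145, 0, 0, 1, -0.03, 0.0145, 0, 0, 1, -0.03, 0.0145, 0, 0]

```text
time: 10.87
position: [0.4557, -0.2549, 0.1712]
tool_rot: [0.988, 0.157, -0.0, -0.0]
ft_force: [-0.9, -1.6, 1.3]
grip_width: 0.0001
grip_force: 0.0
```

servo_tool:
  rows: [1, -0.03, 0.0145, 0, 0, 1, 0, 0, 0, 0, 1, 0, 0, 0, 0]

```text
time: 11.12
position: [0.432, -0.2783, 0.1712]
tool_rot: [0.988, 0.155, -0.0, -0.001]
ft_force: [-0.5, 0.4, -0.7]
grip_width: 0.0005
grip_force: 0.0
```

```bash
python3 look.py wide_knob small_knob pics/w3.png
```

```text
wide_knob scene [ 0.6279 -0.0905  0.1014] 0.96 [326. 300.]
wide_knob top [ 0.6237 -0.0962  0.1006] 0.72 [361. 195.]
 tri [ 0.626  -0.0937  0.1031]
small_knob wrist [ 0.4767 -0.2635  0.1004] 0.68 [322. 178.]
small_knob scene [ 0.4789 -0.262   0.1055] 0.8 [229. 316.]
small_knob top [ 0.4814 -0.26    0.1017] 0.78 [432. 260.]
 tri [ 0.4789 -0.2615  0.104 ]
shift tool axes [ 0.0498 -0.0016  0.0672]
[ 0.43204388 -0.2783296   0.17124484] 11.5667
```

View pics/w3.png

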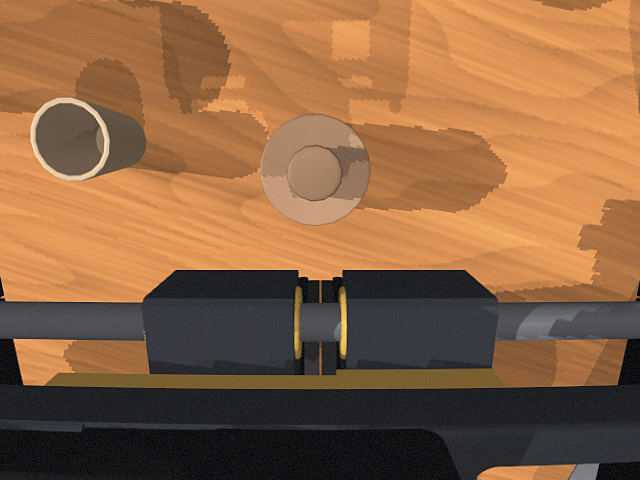

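The small knob's top is centred at (315,173). Shift: x +0.051, y −0.003.

servo_tool:
  rows: [1, 0.026, -0.0015, 0, 0, 1, 0.025, -0.0015, 0, 0, 1, 0, 0, 0.033, 0, 1, 0, 0, 0.027, 0, 1, 0, 0, 0, 0]

```text
time: 11.98
position: [0.4786, -0.2559, 0.1073]
tool_rot: [0.988, 0.157, -0.003, -0.004]
ft_force: [-0.5, 0.8, -1.2]
grip_width: 0.0003
grip_force: 0.0
```

servo_tool:
  rows: [1, 0, 0, 0.0, 0, 1, 0, 0, 0.0015, 0, 1, 0, 0, 0.0015, 0, 1, 0, 0, 0.0015, 0, 1, 0, 0, 0, 0]

```text
time: 12.4
position: [0.4812, -0.2593, 0.108]
tool_rot: [0.988, 0.157, 0.001, 0.001]
ft_force: [0.1, -0.8, 0.8]
grip_width: 0.0004
grip_force: 0.0
```

servo_tool:
  rows: [1, 0, 0, 0.0015, 0, 1, 0, 0, 0.0015, 0, 1, 0, 0, 0.0015, 0, 1, 0, 0, 0, 0]

```text
time: 12.73
position: [0.4812, -0.2592, 0.1027]
tool_rot: [0.988, 0.157, 0.0, 0.0]
ft_force: [0.5, -0.1, 3.0]
grip_width: 0.0008
grip_force: 1.2
```

servo_tool:
  rows: [1, 0, 0, 0.0015, 0, 1, 0, 0, 0.0015, 0, 1, 0, 0, 0.0015, 0, 1, 0, 0, 0, 0]

```text
time: 13.07
position: [0.4812, -0.2591, 0.0979]
tool_rot: [0.988, 0.157, 0.0, 0.0]
ft_force: [-0.1, -0.7, 2.2]
grip_width: 0.0005
grip_force: 1.1
```

servo_tool:
  rows: [1, 0, 0, 0.0015, 0, 1, 0, 0, 0.001, 0, 1, 0, 0, 0, 0, 1, 0, 0, 0, 0]

```text
time: 13.4
position: [0.4811, -0.259, 0.0955]
tool_rot: [0.988, 0.157, 0.0, 0.0]
ft_force: [0.4, -1.2, 2.7]
grip_width: 0.0008
grip_force: 1.0
```

servo_tool:
  rows: [1, 0, 0, 0.001, 0, 1, 0, 0, 0, 0, 1, 0, 0, 0, 0]

```text
time: 13.65
position: [0.4811, -0.2591, 0.0946]
tool_rot: [0.988, 0.157, 0.0, 0.0]
ft_force: [1.2, -0.8, 3.0]
grip_width: 0.0004
grip_force: 1.4
```

servo_tool:
  rows: [1, 0, 0, 0.001, 0, 1, 0, 0, 0, 0, 1, 0, 0, 0, 0]

```text
time: 13.9
position: [0.4812, -0.2591, 0.0939]
tool_rot: [0.988, 0.157, 0.0, 0.0]
ft_force: [0.3, -2.0, 5.8]
grip_width: 0.0005
grip_force: 2.5
```

One more millimetre, then lift clear and check.

servo_tool:
  rows: [1, 0, 0, 0.001, 0, 1, 0, 0, 0, 0, 1, 0, 0, 0, 0]

```text
time: 14.15
position: [0.4812, -0.2591, 0.0932]
tool_rot: [0.988, 0.157, 0.0, 0.0]
ft_force: [-0.5, -1.4, 6.4]
grip_width: 0.0005
grip_force: 3.5
```

servo_tool:
  rows: [1, 0, 0, -0.005, 0, 1, 0, 0, -0.03, 0, 1, 0, 0, -0.035, 0, 1, 0, 0, -0.035, 0, 1, 0, 0, 0, 0]

```text
time: 14.57
position: [0.4834, -0.2602, 0.2032]
tool_rot: [0.988, 0.157, 0.003, 0.003]
ft_force: [0.1, -1.6, 0.4]
grip_width: 0.0006
grip_force: 0.0
```

servo_tool:
  rows: [1, -0.035, 0, 0, 0, 1, -0.035, 0, 0, 0, 1, 0, 0, 0, 0, 1, 0, 0, 0, 0]

```text
time: 14.9
position: [0.4123, -0.2795, 0.1968]
tool_rot: [0.988, 0.155, -0.001, -0.002]
ft_force: [0.8, 0.5, -0.5]
grip_width: 0.0007
grip_force: 0.0
```

```bash
python3 look.py small_knob tall_knob pics/w4.png;python3 look.py wide_knob eared_knob pics/w5.png
python3 - <<'E'
from h import *
c=robot.camera("scene")["pixels"][...,::-1];a=cv2.imread("pics/scene1.png")
s=np.s_[190:360,200:420];cv2.imwrite("pics/cmp.png",np.hstack([cv2.resize(x[s],None,fx=1.8,fy=3) for x in(a,c)]))
print(robot.get_obs()["ft_force"])
E
```

```text
small_knob wrist [ 0.4769 -0.2632  0.091 ] 0.67 [330. 143.]
small_knob scene [ 0.4795 -0.2608  0.0959] 0.93 [230. 319.]
small_knob top [ 0.4787 -0.262   0.0933] 0.84 [432. 261.]
 tri [ 0.4782 -0.2617  0.095 ]
tall_knob scene [0.4722 0.0462 0.1534] 0.6 [308. 224.]
tall_knob top [0.4733 0.0448 0.1555] 0.74 [296. 260.]
 tri [0.4733 0.0448 0.1552]
shift tool axes [ 0.1577 -0.2897  0.0425]
[ 0.41229841 -0.27945194  0.19678803] 15.35
wide_knob scene [ 0.6277 -0.0904  0.1008] 0.93 [326. 300.]
wide_knob top [ 0.6225 -0.0966  0.0966] 0.66 [361. 196.]
 tri [ 0.6249 -0.0935  0.1016]
eared_knob scene [0.5849 0.2144 0.1318] 0.82 [380. 211.]
eared_knob top [0.5874 0.2143 0.1327] 0.72 [220. 205.]
 tri [0.5865 0.2135 0.1336]
shift tool axes [ 0.3165 -0.416   0.0638]
[ 0.41482857 -0.28020095  0.19741899] 15.8
[-0.09543376  0.62429123  0.44221191]
```

View pics/cmp.png

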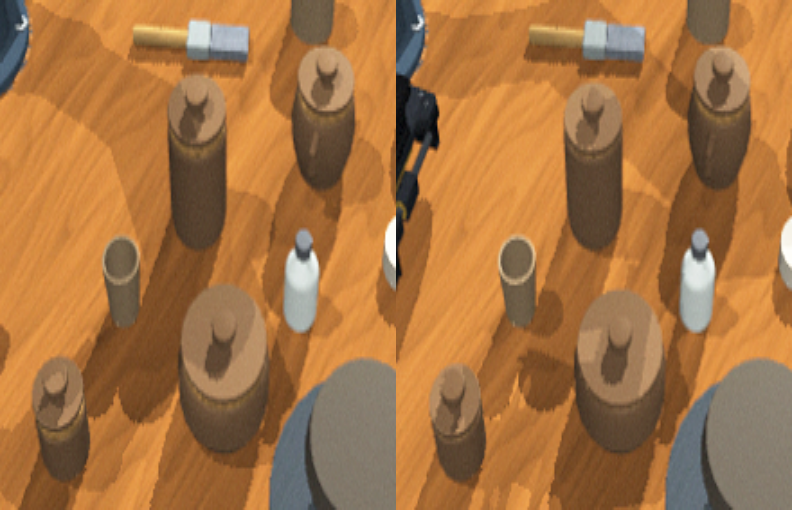

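The before/after picture shows the three lids lowered (tall, wide and small knobs at 0.155, 0.102 and 0.095). The eared lid is still proud at 0.133, and every jar and other thing in this crop is in place.

```bash
python3 -c "
from rig import robot
print(robot.hand_in())"
```

```text
the job is handed in; nothing more can be done
None
```

I pressed the lids of the tall, wide and small jars home in that order, left the eared jar's lid proud, and handed the job in at about 16 s; no verdict came back.

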